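# Regrip a heat sink, lay it in the sloping fixture and clamp it

### The job

Draw the finned heat sink out of the storage rack by its projecting end and lay it down flat on the bench, clear of the rack, and let go. Take it again by its middle, lay it fins up in the two saddles of the sloping fixture, flat on their floors, and let go; then flip the cam lever all the way over so that the stop clamps it. Leave the small carton in the rack where it is and do not knock over the dark bottle behind.

Things in the scene. Friction and masses are not known exactly. Their poses are not given: they have to be found in the camera images.
- heat_sink: Bare aluminium heat sink, a bar 40 (x) x 180 (y) x 30 (z) mm with fins along its length on top, 0.2 to 0.4 kg; ends and sides alike. Origin: centre of its underside; y along its length, z up through the fins. It starts in one bay of the rack, parallel to the bay, its -y end sticking about 55 mm out of the mouth.
- rack: Low plywood rack, fixed, 136 (x) x 150 (y) x 45 (z) mm; origin: centre of its underside, z up. Two roofed bays side by side (centres x = -32 and +32 mm, 56 mm wide, floor 4 mm and roof underside 40 mm above the bench), open towards -y only. One holds the heat sink, the other a carton.
- fuse_carton: Small cardboard carton 48 x 72 x 22 mm lying in the other bay of the rack; stays there. Origin: centre of its underside.
- cradle: Sloping top of the fixture, fixed, tilted 25 degrees to face the robot's left. Origin: middle of the nest on the saddle floors, 65 mm above the bench; y along the nest (level, roughly away from the robot), x up the slope (to the right), z square to the slope, up and to the left. The heat sink lies here along y. Steel base below, 150 x 300 x 8 mm.
- saddle_far (a point): Middle of the far saddle's floor (cradle y = +63 mm); the near one is its mirror at -63. Each grey saddle is 50 mm long, 46 mm wide inside; walls 12 mm thick, with flared lips up to 33 mm above its floor. Between the saddles is a 76 mm gap, open at the sides and 18 mm deeper than the floors: room for fingers round the middle only.
- end_face (a point): Face of the fixed end plate at the nest's far end, cradle y = +91 mm, 15 mm above the saddle floors; the plate's top is 26 mm above the floors.
- stop_face (a point): Face of the sliding stop at the nest's near end, 15 mm above the saddle floors: cradle y = -105 mm with the lever at 0, -91 mm with the lever fully over; top 28 mm above the floors. With the lever open, lay the heat sink with its middle near cradle y = -7 mm; the closing stop pushes it home to the end plate.
- cam_lever (a joint): Cam lever, 0 to 1.3 rad: 0 to 0.25 at the start (open), 1.3 fully over. Black round handle 15 mm thick. It turns in the cradle's plane x = 0; at value q it stands 100 degrees minus q from the cradle's +y towards its +z: open it stands up from the slope, over it slants inwards above the stop. It drives the stop; 2 to 6 N at its end move it and it stays where left.
- lever_hinge (a point): The cam lever's hinge, at cradle (0, -150, 30) mm; axis along the cradle's x.
- lever_tip (a point): Free end of the cam lever's handle, on its centre line, 80 mm from its hinge.
- flux_bottle: Small dark dropper bottle 25 x 25 x 79 mm standing on the bench behind the work; a bystander. Origin: centre of its underside.

How it is judged (in metres and radians):
On the way, in this order (a step that is already met when the one before it is completed fails the run):
1. the heat sink lies flat on the bench, clear of the rack, and is let go (horizontal distance between heat_sink and rack above 0.155 m and height (world z) of heat_sink below 0.004 m and angle between heat_sink's own z axis and vertical below 0.06 rad and contact force between the fingers and heat_sink below 0.1 N and linear speed of heat_sink below 0.02 m/s), for 0.2 s.
2. the heat sink lies in the saddles, let go, with the lever still open (z of heat_sink in the frame of cradle between -0.004 and 0.005 m and x of heat_sink in the frame of cradle between -0.008 and 0.008 m and angle between the z axis of heat_sink and the z axis of cradle, either way round below 0.1 rad and angle between the y axis of heat_sink and the y axis of cradle, either way round below 0.1 rad and value of joint cam_lever below 0.5 rad and contact force between the fingers and heat_sink below 0.1 N), for 0.2 s.
At the end, for the whole second after the job is handed in: The heat sink lies at rest in both saddles, its underside within 5 mm of the saddle floors, its middle within 8 mm of the nest's middle across and within 5 mm along, parallel to the nest within 0.1 rad, and the cam lever is over by more than 1.1 of its 1.3 rad (z of heat_sink in the frame of cradle between -0.004 and 0.005 m and x of heat_sink in the frame of cradle between -0.008 and 0.008 m and y of heat_sink in the frame of cradle between -0.006 and 0.005 m and angle between the z axis of heat_sink and the z axis of cradle, either way round below 0.1 rad and angle between the y axis of heat_sink and the y axis of cradle, either way round below 0.1 rad and value of joint cam_lever above 1.1 rad and linear speed of heat_sink below 0.02 m/s); the robot touches nothing.
It fails at once if the carton in the rack is shifted by more than 30 mm (distance of fuse_carton from where it was at the start of the episode above 0.03 m).
It fails at once if the dark bottle is knocked over (angle between flux_bottle's own z axis and vertical above 0.6 rad).
It also fails if it takes over 61 s, if anything falls off the work surface, if the arm or the gripper's body presses on something with over 40 N, if the wrist force passes 120 N, or if a joint passes its speed limit or range.

### The arm

A 6-joint arm with a two-finger parallel gripper is mounted at the origin on a cart in front of the work surface, level with it; the furniture and walls round the work are solid. World frame = base frame: x ahead of the robot, y to its left, z up, the work surface at z = 0. Lengths are in mm, angles in rad, forces in N, time in s.
With the tool pointing down it reaches from about 275 to 750 mm from the base axis. Payload 10.2 kg.
Tool frame: the origin (TCP) lies at the very end of the fingers, on their centre line; the grasp point (between the pads) lies 19 mm behind it; z points along the fingers, y is the line along which they close (so a half turn about z gives the same grasp; the last joint's range is limited). The gripper opens to 85 mm and grips with 20 to 120 N. Pads are 22 mm wide; open, the fingers measure 114 mm over their backs; the gripper's body (76 mm by 85 mm) begins 54 mm behind the grasp point. The pads swing forward as they close: fully open they stand 13 mm farther back than shut.
Start: joints at [-1.396, 0.313, 1.498, -0, 1.331, -0.223], TCP at [203.368, -484.017, 231.294] pointing down, gripper open.
Joint ranges: [-2.94, 2.94], [-0.97, 2.17], [0.19, 2.56], [-1.23, 4.37], [0.02, 3.11], [-2.88, 2.88]. Speed limits (rad/s): [2.39, 2.39, 3.01, 3.14, 3.14, 3.14].

### API

Orientations are given as a unit quaternion [w, x, y, z].
In Python, from rig import telemetry, optics, ctrl gives the robot as it stands.
- The arm moves only by the tool servo_tool, never from a script. Its argument "deltas" is a list of rows, each a list of 3 entries, a list of its own where there are three numbers: the shift along the tool's x, y, z in units of 20 cm (1.0 is 20 cm), then the turn, a rotation vector about the tool's x, y, z in units of 90 degrees (1.0 is 90 degrees), then the opening, from 0 (shut) to 1 (fully open). A call has 1 to 8 rows; each row shifts and turns the commanded pose from where the row before left it, along the tool's axes as they then stand; what a row does not reach is not made up. A row lasts 1/10 s, in which the tool goes at most 50 mm and 8.59 degrees, less where a joint would pass 70% of its speed; a pose out of reach is approached as far as the arm can. A call with a number of a shift or a turn outside -1 to 1 is refused whole. A call with a gripper value outside its range is refused whole. The fingers move at their own pace and stop on an object; "squeeze" is the grip in N (left out, the last holds). Time passes only in rows, so rows that do not move let the fingers close. It gives the time, the measured TCP pose, the force, the opening and the grip force at its end, in the units of the state.
- telemetry.sense(): the state, without advancing time (a new reading comes with each control period).
- optics.capture(name): name is "scene" or "top"; returns the picture (384x512x3 uint8, blue, green, red); there is no depth.
- optics.camera_model(name): a dict with "vfov" (degrees; the focal length in pixels is half the picture's height over the tangent of half this angle, whatever the lens; pixels are square), "cx", "cy" (the principal point, pixels), "R" (3x3) and "t" (3): a world point X has camera coordinates R X + t. Camera axes: x right, y down, z forward; pixel columns grow to the right and rows downward; lengths in mm; the calibration is good to about 2 mm. A picture is of the moment at which its call begins. camera_model takes no time and is no camera call.
- ctrl.finish_job(): hands the job in; it is judged then, once.
The state is a dict: "time_s": time; "joints": joint angles; "dq": joint speeds; "tau": joint torques, N m; "eef_pos": TCP position; "ee_rot": TCP orientation; "force": force on the tool from outside, world axes, zero at the start; "wrist_torque": the same for the moment, N m; "grip_width": opening from 0.0 (shut) to 1.0 (fully open); "grip_force": force on a finger pad.
Only numpy, scipy, OpenCV 4.12 (cv2) and the standard library are available. Lean on these libraries where they do the work, as an engineer would, in place of code of your own. Each camera call takes 0.05 s, during which the arm holds its last target. There are 200 camera calls.

## Working session

There is one attempt and no reset: what is moved stays moved. The work goes in short steps, Python scripts to look and compute and a tool call to move; the robot and the scene stay as the last step left them, time stands still between calls to the robot, and variables do not carry over. Pictures are saved under pics/ and viewed, at most 10 in all, crops included, and the job is handed in when it is done.

Besides the shell and the picture viewer there is one more tool, called as a command line: name --argument value ..., lists and objects as JSON in quotes. servo_tool: Moves the arm, as the interface text tells. Its arguments: {"type":"object","properties":{"deltas":{"type":"array"},"squeeze":{"type":"number"}},"required":["deltas"]}

```bash
mkdir -p pics; ls
python3 - <<'E'
from rig import telemetry, optics, ctrl
import cv2,numpy as np
for n in("scene","top"):
    im=optics.capture(n); cv2.imwrite(f"pics/{n}0.png",im)
    m=optics.camera_model(n); print(n,m["vfov"],m["cx"],m["cy"],np.round(m["R"],4).tolist(),np.round(m["t"],1).tolist())
s=telemetry.sense(); print(s)
E
```

```text
pics
scene 43.409113106812384 258.7411869258539 189.1134593993796 [[-0.7422, -0.6702, 0.008], [-0.5608, 0.6144, -0.5549], [0.367, -0.4164, -0.8318]] [516.3, 344.2, 1038.6]
top 45.40120045479634 245.1708399043001 200.26639985215093 [[-0.0125, -0.9999, 0.0084], [-0.9955, 0.0116, -0.0943], [0.0942, -0.0095, -0.9955]] [97.4, 625.9, 1434.7]
{'time_s': 0.1, 'joints': array([-1.39637345e+00,  3.13390020e-01,  1.49832194e+00,  1.79336479e-05,
        1.33101563e+00, -2.23398440e-01]), 'dq': array([-9.79925953e-04, -9.76126360e-04, -4.23802781e-04, -5.46653367e-04,
        3.12039901e-04,  4.64464118e-05]), 'tau': array([ 2.00173534e-03, -4.12897861e+01, -2.60143822e+01, -2.41708358e-04,
        3.03338675e-03, -2.13849000e-05]), 'eef_pos': array([ 203.34556733, -483.78372379,  230.80911194]), 'ee_rot': array([-5.67089111e-04,  9.80282679e-01,  1.97599459e-01,  2.26012177e-05]), 'force': array([0.84695036, 0.29445196, 0.68087181]), 'wrist_torque': array([-0.00980133, -0.01483276,  0.00362709]), 'grip_force': 0.0, 'grip_width': 1.0002268566866552}
```

View pics/scene0.png

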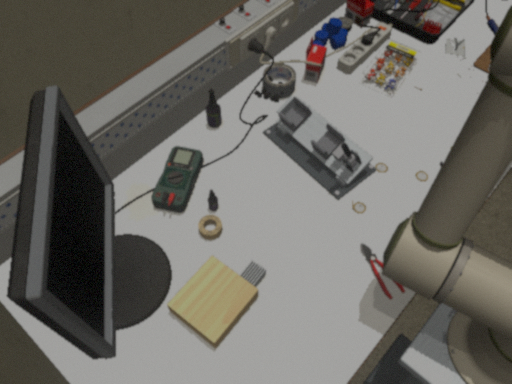

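View pics/top0.png

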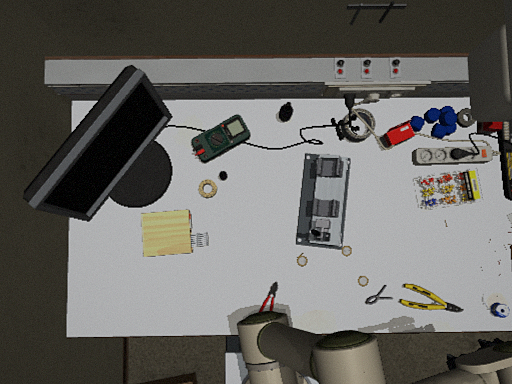

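The scene view shows the rack near (213,300), with the sink end at (253,273). The cradle is near (320,145) and its lever near (345,160). The top view has the rack at (166,233), the sink at (200,240) and the cradle at (323,200). I'll zoom in on these.

```bash
cat > h.py <<'E'
import numpy as np,cv2
from rig import telemetry, optics
def ray(n,p):
    m=optics.camera_model(n);f=192/np.tan(np.radians(m["vfov"]/2))
    R=np.array(m["R"]);t=np.array(m["t"])
    d=R.T@np.array([(p[0]-m["cx"])/f,(p[1]-m["cy"])/f,1]);return -R.T@t,d
def cast(n,p,z=0):
    c,d=ray(n,p);return c+d*(z-c[2])/d[2]
def tri(pairs):
    A=np.zeros((3,3));b=np.zeros(3)
    for n,p in pairs:
        c,d=ray(n,p);d=d/np.linalg.norm(d);P=np.eye(3)-np.outer(d,d);A+=P;b+=P@c
    return np.linalg.solve(A,b)
def proj(n,X):
    m=optics.camera_model(n);f=192/np.tan(np.radians(m["vfov"]/2))
    c=np.array(m["R"])@X+np.array(m["t"]);return np.array([m["cx"],m["cy"]])+f*c[:2]/c[2]
E
python3 - <<'E'
import cv2,numpy as np
s=cv2.imread("pics/scene0.png");t=cv2.imread("pics/top0.png")
c=lambda im,x,y,w,h,k:cv2.resize(im[y:y+h,x:x+w],None,fx=k,fy=k,interpolation=cv2.INTER_CUBIC)
A=np.vstack([c(s,260,92,120,105,3.5)[:,:400][:300],c(s,165,245,105,100,3)[:,:][:300].copy()] if 0 else [np.zeros((1,1,3),np.uint8)])
cv=np.zeros((600,800,3),np.uint8)
def put(im,x,y): cv[y:y+im.shape[0],x:x+im.shape[1]]=im[:600-y,:800-x]
put(c(s,260,92,120,105,4),0,0)        # 480x420
put(c(t,290,148,64,104,5),480,0)      # 320x520
put(c(s,165,250,105,45,4),0,420)
cv2.imwrite("pics/mos1.png",cv)
cv=np.zeros((600,800,3),np.uint8)
put(c(s,165,250,105,95,4),0,0); put(c(t,135,200,80,60,4),440,0); put(c(s,190,80,60,130,2),440,260);put(c(t,180,90,120,100,2),560,260)
cv2.imwrite("pics/mos2.png",cv)
E
```

```text
(no output)
```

View pics/mos1.png

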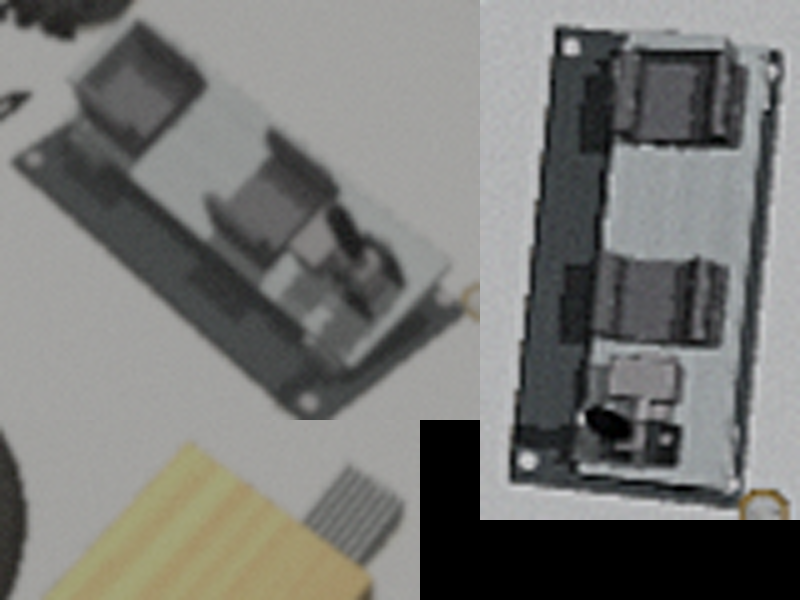

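View pics/mos2.png

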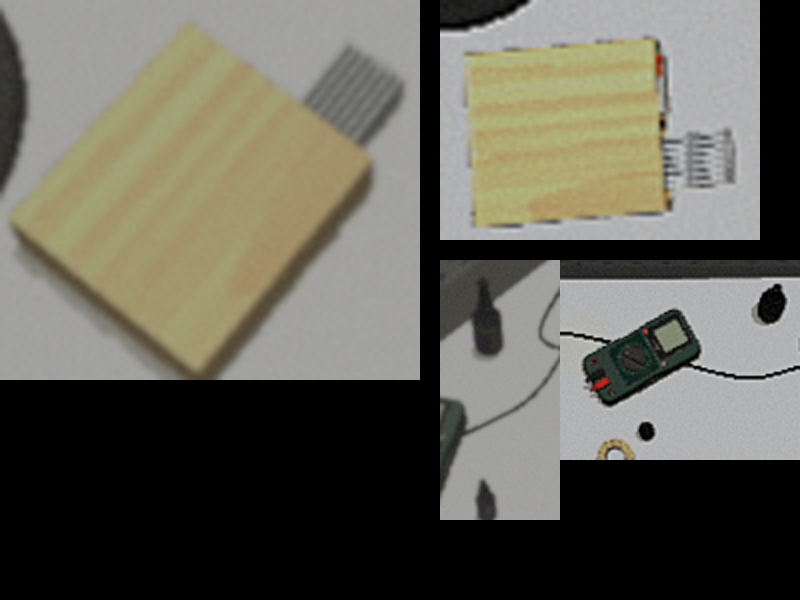

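Both mosaics are clear. The sink sits in the bay nearer the robot, with its free end facing world -y. The cradle lies along about +x, its lever stands open at the near end, and the bottles are well behind it. Next I'll get numbers for the rack, sink and cradle.

```bash
cat >> h.py <<'E'
from scipy.spatial.transform import Rotation as Ro
def quat(q): return Ro.from_quat([q[1],q[2],q[3],q[0]])
def plan(P,R,n):
    """rows from measured pose to target (mm, Rotation): straight line, n rows"""
    s=telemetry.sense();p=s["eef_pos"];Q=quat(s["ee_rot"])
    rv=(Q.inv()*R).as_rotvec()/n; rows=[]
    for i in range(n):
        Qi=Q*Ro.from_rotvec(rv*i)
        rows.append((np.round(Qi.inv().apply((np.array(P)-p)/n)/200,4).tolist(),np.round(rv/(np.pi/2),4).tolist()))
    print("dist",np.linalg.norm(P-p)/n,"mm/row; deg/row",np.degrees(np.linalg.norm(rv)))
    for r in rows: print(r)
def down(h): # tool z down, tool y heading h (rad)
    y=np.array([np.cos(h),np.sin(h),0]);z=np.array([0,0,-1.]);return Ro.from_matrix(np.stack([np.cross(y,z),y,z],1))
E
python3 - <<'E'
from h import *
s=cv2.imread("pics/scene0.png");t=cv2.imread("pics/top0.png")
for n,im,roi in(("scene",s,(160,240,110,105)),("top",t,(130,200,75,62))):
    x,y,w,h=roi;hsv=cv2.cvtColor(im[y:y+h,x:x+w],cv2.COLOR_BGR2HSV)
    m=((hsv[...,1]>60)&(hsv[...,2]>125)&(hsv[...,0]>12)&(hsv[...,0]<35)).astype(np.uint8)
    m=cv2.morphologyEx(m,cv2.MORPH_OPEN,np.ones((5,5)))
    c=max(cv2.findContours(m,0,2)[0],key=cv2.contourArea)
    b=cv2.boxPoints(cv2.minAreaRect(c))+[x,y]
    q=cv2.approxPolyDP(c,6,True)[:,0]+[x,y]
    print(n,"quad",q.tolist()); W=np.array([cast(n,p,45)[:2] for p in q]);print(np.round(W).tolist(),"mean",W.mean(0).round(1))
    M=cv2.moments(m,True);cc=np.array([M["m10"]/M["m00"]+x,M["m01"]/M["m00"]+y]);print("centroid",cast(n,cc,45).round(1))
# sink end: scene top corners (mosaic/4 + offset), z=34
for p in [(347,44),(404,85),(306,103),(352,143)]:
    print("sink",cast("scene",(165+p[0]/4,250+p[1]/4),34).round(1))
for p in [(732,130),(734,184)]: print("sink top",cast("top",(135+(p[0]-440)/4,200+p[1]/4),34).round(1))
# cradle: base holes / corners from mosaic, z=8
for p in [(35,160),(310,402),(12,160),(305,420)]: print("base sc",cast("scene",(260+p[0]/4,92+p[1]/4),8).round(1))
for p in [(571,47),(528,461),(776,70),(733,487),(555,27),(785,50),(742,508),(510,483)]: print("base top",cast("top",(290+(p[0]-480)/5,148+p[1]/5),8).round(1))
E
```

```text
scene quad [[210, 258], [170, 307], [216, 340], [255, 287]]
[[594.0, 279.0], [575.0, 419.0], [452.0, 402.0], [471.0, 262.0]] mean [523.2 340.5]
centroid [521.2 343.5  45. ]
top quad [[188, 210], [143, 213], [144, 255], [191, 252]]
[[597.0, 270.0], [589.0, 411.0], [458.0, 407.0], [465.0, 261.0]] mean [527.4 337.4]
centroid [526.3 337.9  45. ]
sink [522.1 216.7  34. ]
sink [480.9 213.7  34. ]
sink [514.6 259.2  34. ]
sink [479.1 259.4  34. ]
sink top [525.8 208.4  34. ]
sink top [483.4 207.1  34. ]
base sc [ 764.1 -117.8    8. ]
base sc [497.4 -84.7   8. ]
base sc [ 776.1 -106.9    8. ]
base sc [491.4 -71.4   8. ]
base top [ 767.3 -118.1    8. ]
base top [498.1 -83.6   8. ]
base top [ 750.6 -251.8    8. ]
base top [ 479.9 -215.     8. ]
base top [ 780.7 -108.     8. ]
base top [ 763.8 -258.2    8. ]
base top [ 466.4 -220.3    8. ]
base top [484.2 -71.7   8. ]
```

servo_tool --deltas '[[[0,0,0],[0,0,-0.09],1],[[0,0,0],[0,0,-0.09],1],[[0,0,0],[0,0,-0.09],1],[[0,0,0],[0,0,-0.09],1],[[0,0,0],[0,0,-0.09],1],[[0,0,0],[0,0,-0.09],1],[[0,0,0],[0,0,-0.09],1],[[0,0,0],[0,0,-0.09],1]]' --squeeze 50

```text
time_s: 0.9
eef_pos: [203.3, -483.8, 231.0]
ee_rot: [-0.0, 0.72, 0.694, 0.0]
force: [0.2, -0.9, -0.3]
grip_width: 1.001
grip_force: 0.0
```

Run:
```python
from h import *
print(quat(telemetry.sense()["ee_rot"]).as_matrix().round(3))
plan([501,235,150],down(.087),20)
```

```text
[[ 0.036  0.999 -0.   ]
 [ 0.999 -0.036  0.001]
 [ 0.001 -0.    -1.   ]]
dist 39.11198597823585 mm/row; deg/row 0.3529845055543768
([0.1823, 0.0679, 0.0204], [-0.0, -0.0, -0.0039])
([0.1819, 0.069, 0.0204], [-0.0, -0.0, -0.0039])
([0.1814, 0.0701, 0.0204], [-0.0, -0.0, -0.0039])
([0.181, 0.0712, 0.0203], [-0.0, -0.0, -0.0039])
([0.1805, 0.0723, 0.0203], [-0.0, -0.0, -0.0039])
([0.1801, 0.0734, 0.0203], [-0.0, -0.0, -0.0039])
([0.1796, 0.0746, 0.0203], [-0.0, -0.0, -0.0039])
([0.1792, 0.0757, 0.0203], [-0.0, -0.0, -0.0039])
([0.1787, 0.0768, 0.0203], [-0.0, -0.0, -0.0039])
([0.1782, 0.0779, 0.0203], [-0.0, -0.0, -0.0039])
([0.1778, 0.079, 0.0203], [-0.0, -0.0, -0.0039])
([0.1773, 0.0801, 0.0203], [-0.0, -0.0, -0.0039])
([0.1768, 0.0811, 0.0203], [-0.0, -0.0, -0.0039])
([0.1763, 0.0822, 0.0203], [-0.0, -0.0, -0.0039])
([0.1758, 0.0833, 0.0203], [-0.0, -0.0, -0.0039])
([0.1752, 0.0844, 0.0203], [-0.0, -0.0, -0.0039])
([0.1747, 0.0855, 0.0203], [-0.0, -0.0, -0.0039])
([0.1742, 0.0865, 0.0203], [-0.0, -0.0, -0.0039])
([0.1737, 0.0876, 0.0203], [-0.0, -0.0, -0.0039])
([0.1731, 0.0887, 0.0202], [-0.0, -0.0, -0.0039])
```

servo_tool --deltas '[[[0.18,0.07,0],[0,0,-0.004],1],[[0.18,0.07,0],[0,0,-0.004],1],[[0.18,0.07,0],[0,0,-0.004],1],[[0.18,0.07,0],[0,0,-0.004],1],[[0.18,0.07,0],[0,0,-0.004],1],[[0.18,0.075,0],[0,0,-0.004],1],[[0.18,0.075,0],[0,0,-0.004],1],[[0.18,0.075,0],[0,0,-0.004],1]]'

```text
time_s: 1.7
eef_pos: [324.3, -196.8, 231.2]
ee_rot: [-0.0, 0.704, 0.71, 0.0]
force: [-0.2, -0.2, -0.2]
grip_width: 0.994
grip_force: 0.0
```

servo_tool --deltas '[[[0.18,0.08,0.02],[0,0,-0.004],1],[[0.18,0.08,0.02],[0,0,-0.004],1],[[0.18,0.08,0.02],[0,0,-0.004],1],[[0.18,0.08,0.02],[0,0,-0.004],1],[[0.18,0.08,0.02],[0,0,-0.004],1],[[0.18,0.08,0.02],[0,0,-0.004],1],[[0.18,0.08,0.02],[0,0,-0.004],1],[[0.18,0.08,0.02],[0,0,-0.004],1]]'

```text
time_s: 2.5
eef_pos: [443.5, 95.1, 199.0]
ee_rot: [-0.0, 0.686, 0.728, -0.0]
force: [0.8, -0.4, 0.1]
grip_width: 0.999
grip_force: 0.0
```

Run:
```python
from h import *
plan([501,235,100],down(.087),6)
```

```text
dist 30.1263836112629 mm/row; deg/row 0.26745526924870766
([0.1136, 0.0547, 0.0825], [-0.0, 0.0, -0.003])
([0.1133, 0.0552, 0.0825], [-0.0, 0.0, -0.003])
([0.1131, 0.0557, 0.0825], [-0.0, 0.0, -0.003])
([0.1128, 0.0563, 0.0825], [-0.0, 0.0, -0.003])
([0.1125, 0.0568, 0.0825], [-0.0, 0.0, -0.003])
([0.1123, 0.0573, 0.0825], [-0.0, 0.0, -0.003])
```

servo_tool --deltas '[[[0.113,0.056,0.082],[0,0,-0.003],1],[[0.113,0.056,0.082],[0,0,-0.003],1],[[0.113,0.056,0.082],[0,0,-0.003],1],[[0.113,0.056,0.082],[0,0,-0.003],1],[[0.113,0.056,0.082],[0,0,-0.003],1],[[0.113,0.056,0.082],[0,0,-0.003],1],[[0,0,0.1],[0,0,0],1],[[0,0,0.1],[0,0,0],1]]'

```text
time_s: 3.3
eef_pos: [500.6, 233.9, 59.7]
ee_rot: [-0.0, 0.675, 0.737, -0.0]
force: [-0.1, 0.4, 0.6]
grip_width: 1.0
grip_force: 0.0
```

servo_tool --deltas '[[[0,0,0.08],[0,0,0],1],[[0,0,0.08],[0,0,0],1],[[0,0,0.08],[0,0,0],1],[[0,0,0.03],[0,0,0],1],[[0,0,0],[0,0,0],1]]'

```text
time_s: 3.8
eef_pos: [500.4, 233.2, 6.2]
ee_rot: [-0.0, 0.676, 0.737, -0.001]
force: [-0.1, 0.3, 0.6]
grip_width: 1.001
grip_force: 0.0
```

Run:
```python
from h import *
a=optics.capture("scene");b=optics.capture("top")
c=lambda im,x,y,w,h,k:cv2.resize(im[y:y+h,x:x+w],None,fx=k,fy=k,interpolation=cv2.INTER_CUBIC)
cv2.imwrite("pics/g1.png",np.hstack([c(a,165,220,130,120,3),c(b,135,190,130,120,3)]))
plan([501,235,6],down(.087),1)
```

```text
dist 2.1373050043877226 mm/row; deg/row 0.04328250676720701
([0.0079, -0.0, 0.0072], [0.0005, -0.0001, -0.0001])
```

View pics/g1.png

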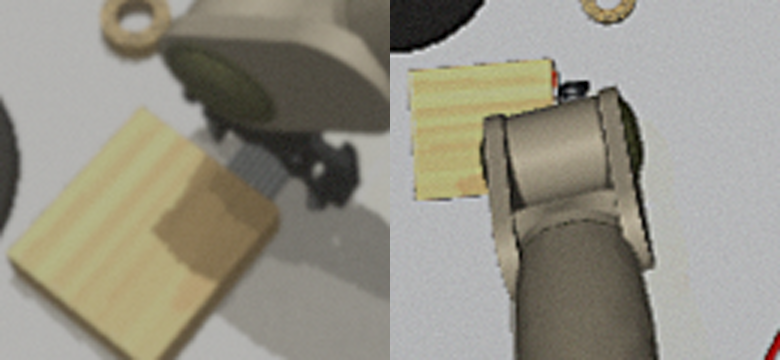

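The fingers straddle the projecting end, clear of the rack. I'll close them.

servo_tool --deltas '[[[0,0,0],[0,0,0],0],[[0,0,0],[0,0,0],0],[[0,0,0],[0,0,0],0],[[0,0,0],[0,0,0],0],[[0,0,0],[0,0,0],0],[[0,0,0],[0,0,0],0],[[0,0,0],[0,0,0],0]]' --squeeze 60

```text
time_s: 4.6
eef_pos: [501.2, 233.4, 7.6]
ee_rot: [0.0, 0.676, 0.737, 0.0]
force: [-0.2, -0.6, 5.0]
grip_width: 0.457
grip_force: 60.9
```

servo_tool --deltas '[[[-0.04,0,-0.003],[0,0,0],0],[[-0.09,0,-0.002],[0,0,0],0],[[-0.12,0,0],[0,0,0],0],[[-0.12,0,0],[0,0,0],0],[[-0.12,0,0],[0,0,0],0],[[-0.12,0,0],[0,0,0],0],[[-0.12,0,0],[0,0,0],0],[[-0.07,0,0],[0,0,0],0]]'

```text
time_s: 5.4
eef_pos: [514.4, 72.1, 7.6]
ee_rot: [-0.0, 0.676, 0.737, -0.0]
force: [0.8, 0.3, -3.4]
grip_width: 0.461
grip_force: 60.4
```

Run:
```python
from h import *
s=telemetry.sense();print(s["eef_pos"],s["force"],s["grip_width"])
a=optics.capture("scene");b=optics.capture("top")
c=lambda im,x,y,w,h,k:cv2.resize(im[y:y+h,x:x+w],None,fx=k,fy=k,interpolation=cv2.INTER_CUBIC)
cv2.imwrite("pics/g2.png",np.hstack([c(a,165,180,200,160,2.5),c(b,135,190,120,160,2.5)]))
```

```text
[514.39615668  72.05336357   7.56545553] [ 0.81111689  0.25085397 -3.43615144] 0.46090694511869684
```

View pics/g2.png

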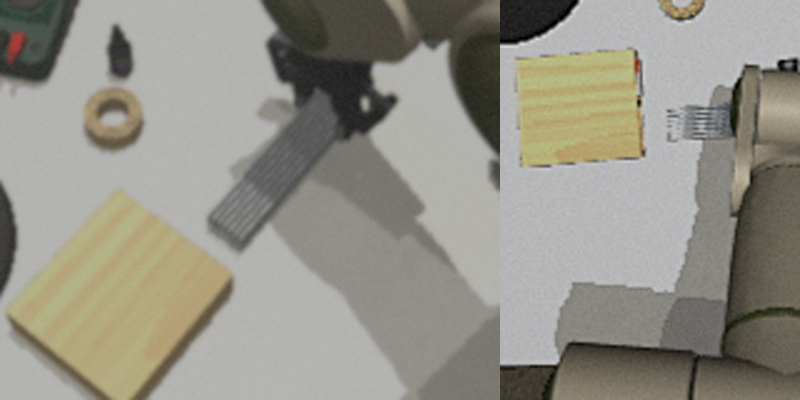

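The sink is fully out, with its rear end about 30 mm clear of the rack mouth. I'll lower it and release.

servo_tool --deltas '[[[0,0,0.012],[0,0,0],0],[[0,0,0.012],[0,0,0],0],[[0,0,0],[0,0,0],0],[[0,0,0],[0,0,0],1],[[0,0,0],[0,0,0],1],[[0,0,0],[0,0,0],1],[[0,0,0],[0,0,0],1],[[0,0,0],[0,0,0],1]]'

```text
time_s: 6.3
eef_pos: [514.7, 74.0, 3.0]
ee_rot: [-0.0, 0.676, 0.737, -0.0]
force: [0.3, -0.4, 0.1]
grip_width: 0.998
grip_force: 0.0
```

servo_tool --deltas '[[[0,0,0],[0,0,0],1],[[0,0,0],[0,0,0],1],[[0,0,-0.1],[0,0,0],1],[[0,0,-0.2],[0,0,0],1],[[-0.2,0,-0.2],[0,0,0],1],[[-0.2,-0.2,-0.1],[0,0,0],1],[[-0.2,-0.2,0],[0,0,0],1],[[0,0,0],[0,0,0],1]]'

```text
time_s: 7.1
eef_pos: [452.8, -38.5, 115.5]
ee_rot: [-0.0, 0.677, 0.736, -0.0]
force: [0.3, 0.9, -0.6]
grip_width: 0.999
grip_force: 0.0
```

Run:
```python
from h import *
a=optics.capture("scene");b=optics.capture("top")
cv2.imwrite("pics/s3.png",a);cv2.imwrite("pics/t3.png",b)
c=lambda im,x,y,w,h,k:cv2.resize(im[y:y+h,x:x+w],None,fx=k,fy=k,interpolation=cv2.INTER_CUBIC)
cv=np.zeros((600,800,3),np.uint8)
cv[:330,:480]=c(a,215,180,120,90,4)[:330] if 0 else c(a,215,185,120,83,4)[:330]
cv[:330,480:]=c(b,175,210,80,83,4)[:330,:320]
# cradle from first pictures
s=cv2.imread("pics/scene0.png");t=cv2.imread("pics/top0.png")
cv[330:,:400]=c(s,275,92,100,68,4)[:270]
cv[330:,400:]=c(t,300,150,60,68,4)[:0] if 0 else c(s,300,135,67,45,6)[:270,:400]
cv2.imwrite("pics/m3.png",cv)
```

```text
(no output)
```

View pics/m3.png

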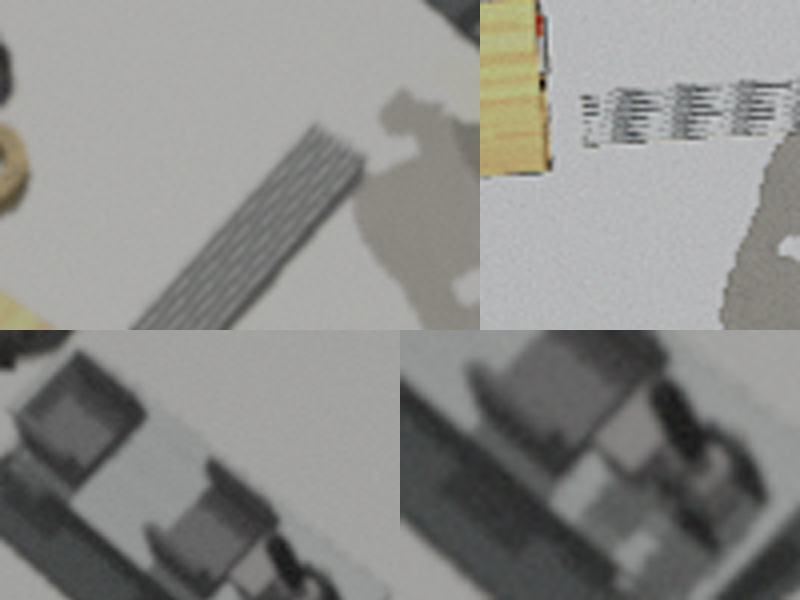

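The scene view shows the released sink lying flat, from about (328,218) at its near right end towards the rack. I'll fit its pose, then read intensity profiles along and across the nest from the first pictures.

```bash
cat >> h.py <<'E'
YAW=np.radians(-7.2)
def cradle(O=(654,-166,65),yaw=None):
    a=YAW if yaw is None else yaw
    y=np.array([np.cos(a),np.sin(a),0]);l=np.array([-np.sin(a),np.cos(a),0])
    t=np.radians(25);z=np.sin(t)*l+np.cos(t)*np.array([0,0,1.]);x=np.cross(y,z)
    return np.array(O,float),np.stack([x,y,z],1)
E
python3 - <<'E'
from h import *
a=cv2.imread("pics/s3.png");g=cv2.cvtColor(a,6)
x,y,w,h=225,205,90,90;sub=cv2.GaussianBlur(g[y:y+h,x:x+w],(5,5),0)
print("bg",np.median(sub))
m=(sub<125).astype(np.uint8);m=cv2.morphologyEx(m,cv2.MORPH_OPEN,np.ones((5,5)))
cs=sorted(cv2.findContours(m,0,2)[0],key=cv2.contourArea)[::-1]
for c in cs[:3]:
    W=np.array([cast("scene",p+[x,y],30)[:2] for p in c[:,0]],np.float32)
    r=cv2.minAreaRect(W);print(cv2.contourArea(c),r);print(cv2.boxPoints(r).round(0).tolist())
O,C=cradle();print(C.round(3).tolist())
s=cv2.cvtColor(cv2.imread("pics/scene0.png"),6).astype(np.float32);t=cv2.cvtColor(cv2.imread("pics/top0.png"),6).astype(np.float32)
def prof(n,im,f,rng):
    P=np.array([proj(n,O+C@np.array(f(v))) for v in rng],np.float32)
    return cv2.remap(im,P[:,:1],P[:,1:],1)[:,0].astype(int).tolist()
R=np.arange(-125,125,3)
for n,im in(("scene",s),("top",t)):
    print(n,"along");p=prof(n,im,lambda v:(0,v,0),R);print(list(zip(R.tolist(),p)))
    for yy in(-63,63):
        R2=np.arange(-60,61,3);p=prof(n,im,lambda v:(v,yy,0),R2);print("across",yy,list(zip(R2.tolist(),p)))
E
```

```text
bg 171.0
1170.5 ((501.6957702636719, 150.00115966796875), (45.00670623779297, 181.2550811767578), 2.0286865234375)
[[476.0, 240.0], [482.0, 59.0], [527.0, 60.0], [521.0, 241.0]]
[[-0.114, 0.992, 0.053], [-0.899, -0.125, 0.419], [0.423, 0.0, 0.906]]
scene along
[(-125, 78), (-122, 82), (-119, 77), (-116, 78), (-113, 89), (-110, 113), (-107, 127), (-104, 131), (-101, 129), (-98, 130), (-95, 130), (-92, 127), (-89, 113), (-86, 87), (-83, 84), (-80, 94), (-77, 98), (-74, 98), (-71, 100), (-68, 98), (-65, 99), (-62, 100), (-59, 100), (-56, 100), (-53, 99), (-50, 97), (-47, 99), (-44, 100), (-41, 99), (-38, 105), (-35, 119), (-32, 138), (-29, 147), (-26, 147), (-23, 147), (-20, 146), (-17, 147), (-14, 148), (-11, 147), (-8, 146), (-5, 147), (-2, 147), (1, 147), (4, 147), (7, 145), (10, 144), (13, 146), (16, 146), (19, 146), (22, 146), (25, 146), (28, 136), (31, 114), (34, 84), (37, 65), (40, 67), (43, 87), (46, 98), (49, 100), (52, 98), (55, 98), (58, 99), (61, 99), (64, 99), (67, 100), (70, 100), (73, 100), (76, 99), (79, 99), (82, 100), (85, 98), (88, 95), (91, 86), (94, 76), (97, 72), (
[... 2124 characters left out ...]
(-15, 88), (-12, 86), (-9, 87), (-6, 88), (-3, 86), (0, 87), (3, 89), (6, 89), (9, 79), (12, 55), (15, 48), (18, 23), (21, 52), (24, 101), (27, 92), (30, 65), (33, 65), (36, 81), (39, 80), (42, 107), (45, 148), (48, 153), (51, 135), (54, 92), (57, 55), (60, 75)]
across 63 [(-60, 31), (-57, 33), (-54, 35), (-51, 33), (-48, 28), (-45, 33), (-42, 40), (-39, 75), (-36, 87), (-33, 90), (-30, 85), (-27, 60), (-24, 57), (-21, 81), (-18, 91), (-15, 84), (-12, 86), (-9, 89), (-6, 86), (-3, 86), (0, 85), (3, 91), (6, 82), (9, 60), (12, 55), (15, 49), (18, 38), (21, 50), (24, 88), (27, 92), (30, 65), (33, 58), (36, 75), (39, 83), (42, 105), (45, 158), (48, 160), (51, 140), (54, 87), (57, 41), (60, 63)]
```

Run:
```python
from h import *
b=cv2.cvtColor(cv2.imread("pics/t3.png"),6)
print("rear end top",cast("top",(200.75,240),30).round(1))
plan([508.5,142.5,100],down(.08),6)
```

```text
rear end top [502.5 231.7  30. ]
dist 31.18919909838902 mm/row; deg/row 0.0458125965097401
([0.1447, 0.0568, 0.0129], [0.0001, 0.0, 0.0005])
([0.1447, 0.0567, 0.0129], [0.0001, 0.0, 0.0005])
([0.1447, 0.0566, 0.0129], [0.0001, 0.0, 0.0005])
([0.1448, 0.0565, 0.0129], [0.0001, 0.0, 0.0005])
([0.1448, 0.0564, 0.0129], [0.0001, 0.0, 0.0005])
([0.1449, 0.0562, 0.0128], [0.0001, 0.0, 0.0005])
```

servo_tool --deltas '[[[0.145,0.057,0.013],[0,0,0],1],[[0.145,0.057,0.013],[0,0,0],1],[[0.145,0.057,0.013],[0,0,0],1],[[0.145,0.057,0.013],[0,0,0],1],[[0.145,0.056,0.013],[0,0,0],1],[[0.145,0.056,0.013],[0,0,0],1],[[0,0,0.1],[0,0,0],1],[[0,0,0.12],[0,0,0],1]]'

```text
time_s: 8.0
eef_pos: [508.6, 145.9, 55.0]
ee_rot: [0.001, 0.674, 0.738, 0.001]
force: [1.0, -1.1, -1.1]
grip_width: 0.998
grip_force: 0.0
```

servo_tool --deltas '[[[0,0,0.12],[0,0,0],1],[[0,0,0.08],[0,0,0],1],[[0,0,0.055],[0,0,0],1],[[0,0,0],[0,0,0],1],[[0,0,0],[0,0,0],0],[[0,0,0],[0,0,0],0],[[0,0,0],[0,0,0],0],[[0,0,0],[0,0,0],0]]' --squeeze 70

```text
time_s: 8.8
eef_pos: [508.9, 143.7, 5.8]
ee_rot: [0.001, 0.676, 0.737, 0.001]
force: [-1.1, 1.8, 6.6]
grip_width: 0.454
grip_force: 71.4
```

servo_tool --deltas '[[[0,0,0],[0,0,0],0],[[0,0,0],[0,0,0],0],[[0,0,0],[0,0,0],0]]'

```text
time_s: 9.1
eef_pos: [508.9, 143.7, 5.8]
ee_rot: [0.001, 0.676, 0.737, 0.001]
force: [-0.2, 0.4, 6.2]
grip_width: 0.454
grip_force: 71.4
```

servo_tool --deltas '[[[0,0,-0.05],[0,0,0],0],[[0,0,-0.15],[0,0,0],0],[[0,0,-0.2],[0,0,0],0],[[0,0,-0.2],[0,0,0],0],[[0,0,-0.2],[0,0,0],0],[[0,0,-0.2],[0,0,0],0],[[0,0,0],[0,0,0],0]]'

```text
time_s: 9.8
eef_pos: [509.7, 143.7, 210.3]
ee_rot: [0.003, 0.676, 0.737, 0.004]
force: [0.8, 0.7, -2.3]
grip_width: 0.453
grip_force: 71.1
```

```bash
cat >> h.py <<'E'
O0=(661.2,-169,65)
def ct(x,y,z):
    O,C=cradle(O0); return O+C@np.array([x,y,z]), Ro.from_matrix(np.stack([-C[:,1],-C[:,0],-C[:,2]],1))
E
python3 - <<'E'
from h import *
s=telemetry.sense();print(s["eef_pos"],s["force"],s["grip_width"])
p,R=ct(0,-8,90);print(p)
s0=quat(s["ee_rot"]);rv=(s0.inv()*R).as_rotvec();print("total",np.degrees(rv))
plan(s["eef_pos"],R,12)
# yaw only then tilt
E
```

```text
[509.68485672 143.7076063  210.29357835] [ 0.75103604  0.66897158 -2.29505412] 0.45328281350706273
[ 658.03021259 -130.26161298  146.56770083]
total [ 21.47175096 -16.57123199 -76.61361657]
dist 0.0 mm/row; deg/row 6.772743609053861
([0.0, 0.0, 0.0], [0.0199, -0.0153, -0.0709])
([0.0, 0.0, 0.0], [0.0199, -0.0153, -0.0709])
([0.0, 0.0, 0.0], [0.0199, -0.0153, -0.0709])
([0.0, 0.0, 0.0], [0.0199, -0.0153, -0.0709])
([0.0, 0.0, 0.0], [0.0199, -0.0153, -0.0709])
([0.0, 0.0, 0.0], [0.0199, -0.0153, -0.0709])
([0.0, 0.0, 0.0], [0.0199, -0.0153, -0.0709])
([0.0, 0.0, 0.0], [0.0199, -0.0153, -0.0709])
([0.0, 0.0, 0.0], [0.0199, -0.0153, -0.0709])
([0.0, 0.0, 0.0], [0.0199, -0.0153, -0.0709])
([0.0, 0.0, 0.0], [0.0199, -0.0153, -0.0709])
([0.0, 0.0, 0.0], [0.0199, -0.0153, -0.0709])
```

servo_tool --deltas '[[[0,0,0],[0.02,-0.015,-0.071],0],[[0,0,0],[0.02,-0.015,-0.071],0],[[0,0,0],[0.02,-0.015,-0.071],0],[[0,0,0],[0.02,-0.015,-0.071],0],[[0,0,0],[0.02,-0.015,-0.071],0],[[0,0,0],[0.02,-0.015,-0.071],0],[[0,0,0],[0.02,-0.015,-0.071],0],[[0,0,0],[0.02,-0.015,-0.071],0]]'

```text
time_s: 10.6
eef_pos: [507.5, 143.5, 203.7]
ee_rot: [-0.016, 0.283, 0.947, -0.152]
force: [0.0, 0.1, -2.4]
grip_width: 0.455
grip_force: 71.0
```

servo_tool --deltas '[[[0,0,0],[0.02,-0.015,-0.071],0],[[0,0,0],[0.02,-0.015,-0.071],0],[[0,0,0],[0.02,-0.015,-0.071],0],[[0,0,0],[0.02,-0.015,-0.071],0],[[0,0,0],[0,0,0],0]]'

```text
time_s: 11.1
eef_pos: [507.1, 144.1, 203.5]
ee_rot: [-0.022, 0.059, 0.974, -0.216]
force: [-0.7, 0.6, -3.1]
grip_width: 0.454
grip_force: 70.9
```

Run:
```python
from h import *
p,R=ct(0,-8,90);q=p+[0,0,60]
plan(q,R,8)
```

```text
dist 39.13996538303978 mm/row; deg/row 0.131400902876987
([-0.1148, -0.1453, 0.0633], [-0.0, -0.0013, 0.0007])
([-0.1148, -0.1452, 0.0636], [-0.0, -0.0013, 0.0007])
([-0.1149, -0.145, 0.0638], [-0.0, -0.0013, 0.0007])
([-0.1149, -0.1449, 0.064], [-0.0, -0.0013, 0.0007])
([-0.1149, -0.1448, 0.0642], [-0.0, -0.0013, 0.0007])
([-0.115, -0.1446, 0.0645], [-0.0, -0.0013, 0.0007])
([-0.115, -0.1445, 0.0647], [-0.0, -0.0013, 0.0007])
([-0.115, -0.1444, 0.0649], [-0.0, -0.0013, 0.0007])
```

servo_tool --deltas '[[[-0.115,-0.145,0.05],[0,0,0],0],[[-0.115,-0.145,0.06],[0,0,0],0],[[-0.115,-0.145,0.064],[0,-0.002,0.001],0],[[-0.115,-0.145,0.064],[0,-0.002,0.001],0],[[-0.115,-0.145,0.064],[0,-0.002,0.001],0],[[-0.115,-0.145,0.064],[0,-0.002,0.001],0],[[-0.115,-0.145,0.064],[0,-0.002,0.001],0],[[-0.115,-0.145,0.064],[0,0,0],0]]'

```text
time_s: 11.9
eef_pos: [659.0, -131.4, 210.6]
ee_rot: [-0.013, 0.064, 0.974, -0.215]
force: [0.2, 0.1, -2.5]
grip_width: 0.449
grip_force: 71.0
```

Run:
```python
from h import *
p,R=ct(0,-8,50)
plan(p,R,5)
```

```text
dist 20.313439322545143 mm/row; deg/row 0.06180083675844159
([0.0012, 0.0278, 0.0977], [0.0002, -0.0, -0.0006])
([0.0012, 0.0278, 0.0977], [0.0002, -0.0, -0.0006])
([0.0011, 0.0278, 0.0977], [0.0002, -0.0, -0.0006])
([0.0011, 0.0279, 0.0977], [0.0002, -0.0, -0.0006])
([0.0011, 0.0279, 0.0977], [0.0002, -0.0, -0.0006])
```

servo_tool --deltas '[[[0.001,0.028,0.098],[0,0,0],0],[[0.001,0.028,0.098],[0,0,0],0],[[0.001,0.028,0.098],[0,0,0],0],[[0.001,0.028,0.098],[0,0,0],0],[[0.001,0.028,0.098],[0,0,0],0],[[0,0,0],[0,0,0],0]]'

```text
time_s: 12.5
eef_pos: [654.1, -145.6, 106.9]
ee_rot: [-0.016, 0.063, 0.974, -0.215]
force: [0.8, -0.1, -3.6]
grip_width: 0.455
grip_force: 70.9
```

Run:
```python
from h import *
p,R=ct(0,-8,50);plan(p,R,1)
a=optics.capture("scene");b=optics.capture("top")
cv2.imwrite("pics/s4.png",a);cv2.imwrite("pics/t4.png",b)
c=lambda im,x,y,w,h,k:cv2.resize(im[y:y+h,x:x+w],None,fx=k,fy=k,interpolation=cv2.INTER_CUBIC)
cv=np.zeros((480,800,3),np.uint8)
cv[:,:480]=c(a,258,80,120,120,4);cv[:,480:]=c(b,285,140,80,120,4)
cv2.imwrite("pics/m4.png",cv)
```

```text
dist 4.103070563023477 mm/row; deg/row 0.37674679522309096
([-0.0098, -0.0125, -0.013], [0.0015, -0.0035, -0.0018])
```

View pics/m4.png

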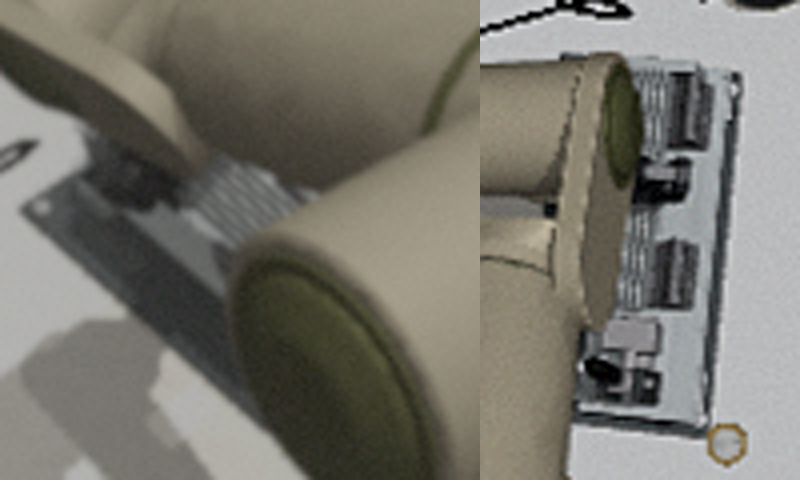

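The top view shows the sink over the nest. Its near end is at about mosaic row 308, a few millimetres short of the stop at 318, and its right edge is just left of the right lips. I'll correct a few millimetres and lower it.

servo_tool --deltas '[[[-0.01,-0.012,0.02],[0.001,-0.003,-0.002],0],[[0,0,0.04],[0,0,0],0],[[0,0,0.04],[0,0,0],0],[[0,0,0],[0,0,0],0]]'

```text
time_s: 13.0
eef_pos: [656.0, -156.6, 92.0]
ee_rot: [-0.012, 0.06, 0.974, -0.216]
force: [-0.1, 0.5, -2.9]
grip_width: 0.455
grip_force: 71.0
```

Run:
```python
from h import *
s=telemetry.sense();print(s["force"].round(1),s["wrist_torque"].round(2));p,R=ct(0,-8,6);plan(p,R,1)
```

```text
[-0.1  0.5 -2.9] [ 0.45 -0.03  0.05]
dist 23.45387238037119 mm/row; deg/row 0.22974667347532204
([0.0069, 0.0044, 0.117], [-0.0004, 0.0023, 0.001])
```

servo_tool --deltas '[[[0.004,0.003,0.04],[0,0.001,0],0],[[0,0,0.04],[0,0,0],0],[[0,0,0],[0,0,0],0]]'

```text
time_s: 13.3
eef_pos: [654.5, -162.6, 77.2]
ee_rot: [-0.013, 0.06, 0.974, -0.216]
force: [-0.3, 0.0, -2.2]
grip_width: 0.457
grip_force: 71.0
```

Run:
```python
from h import *
s=telemetry.sense();print(s["force"].round(1),s["wrist_torque"].round(2));p,R=ct(0,-8,6);plan(p,R,1)
```

```text
[-0.3  0.  -2.2] [ 0.37 -0.06 -0.06]
dist 7.368596067859888 mm/row; deg/row 0.17043203120163586
([0.003, 0.0008, 0.0367], [-0.0005, 0.0013, 0.0013])
```

Underside is about 7 mm above the floor with no contact, so I'll keep lowering gently.

servo_tool --deltas '[[[0,0,0.015],[0,0,0],0],[[0,0,0.012],[0,0,0],0],[[0,0,0.005],[0,0,0],0],[[0,0,0],[0,0,0],0]]'

```text
time_s: 13.7
eef_pos: [654.9, -165.0, 72.9]
ee_rot: [-0.012, 0.06, 0.974, -0.217]
force: [0.4, 0.2, -2.3]
grip_width: 0.458
grip_force: 71.0
```

servo_tool --deltas '[[[0,0,0.005],[0,0,0],0],[[0,0,0.005],[0,0,0],0],[[0,0,0],[0,0,0],0]]'

```text
time_s: 14.0
eef_pos: [654.8, -165.9, 71.0]
ee_rot: [-0.012, 0.06, 0.974, -0.217]
force: [-0.3, -0.7, -3.4]
grip_width: 0.45
grip_force: 71.0
```

Run:
```python
from h import *
s=telemetry.sense();print(s["force"].round(1),s["wrist_torque"].round(2));p,R=ct(0,-8,6);plan(p,R,1)
```

```text
[-0.3 -0.7 -3.4] [ 0.4  -0.01 -0.06]
dist 1.41759237365638 mm/row; deg/row 0.26992477848261814
([0.0064, 0.0024, 0.002], [-0.0007, 0.0028, 0.001])
```

servo_tool --deltas '[[[0,0,0.005],[0,0,0],0],[[0,0,0.005],[0,0,0],0],[[0,0,0],[0,0,0],0]]'

```text
time_s: 14.3
eef_pos: [655.0, -166.1, 70.6]
ee_rot: [-0.011, 0.06, 0.974, -0.217]
force: [-2.9, 4.7, 6.3]
grip_width: 0.451
grip_force: 72.1
```

Contact is square to the slope at about 10 N, so the sink is seated. I'll release, then back out along the tool axis.

servo_tool --deltas '[[[0,0,0],[0,0,0],0.8],[[0,0,0],[0,0,0],0.8],[[0,0,0],[0,0,0],0.8],[[0,0,0],[0,0,0],0.8],[[0,0,0],[0,0,0],0.8],[[0,0,-0.05],[0,0,0],0.8],[[0,0,-0.15],[0,0,0],0.8],[[0,0,-0.2],[0,0,0],0.8]]'

```text
time_s: 15.1
eef_pos: [657.9, -132.8, 141.7]
ee_rot: [-0.013, 0.06, 0.974, -0.216]
force: [0.2, 0.6, 1.1]
grip_width: 0.798
grip_force: 0.0
```

servo_tool --deltas '[[[0,0,-0.2],[0,0,0],0.6],[[0,0,-0.2],[0,0,0],0.3],[[0.1,0.1,-0.2],[0,0,0],0],[[0.2,0.1,0],[0,0,0],0],[[0.2,0.1,0],[0,0,0],0],[[0.2,0.1,0],[0,0,0],0],[[0.2,0,0],[0,0,0],0],[[0.2,0,0],[0,0,0],0]]'

```text
time_s: 15.9
eef_pos: [453.4, 17.0, 216.2]
ee_rot: [-0.011, 0.06, 0.974, -0.217]
force: [0.4, -0.4, 0.3]
grip_width: 0.002
grip_force: 0.0
```

Run:
```python
from h import *
a=optics.capture("scene");b=optics.capture("top")
cv2.imwrite("pics/s5.png",a);cv2.imwrite("pics/t5.png",b)
c=lambda im,x,y,w,h,k:cv2.resize(im[y:y+h,x:x+w],None,fx=k,fy=k,interpolation=cv2.INTER_CUBIC)
cv=np.zeros((480,800,3),np.uint8)
cv[:,:480]=c(a,258,80,120,120,4);cv[:,480:]=c(b,285,140,80,120,4)
cv2.imwrite("pics/m5.png",cv)
```

```text
(no output)
```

View pics/m5.png

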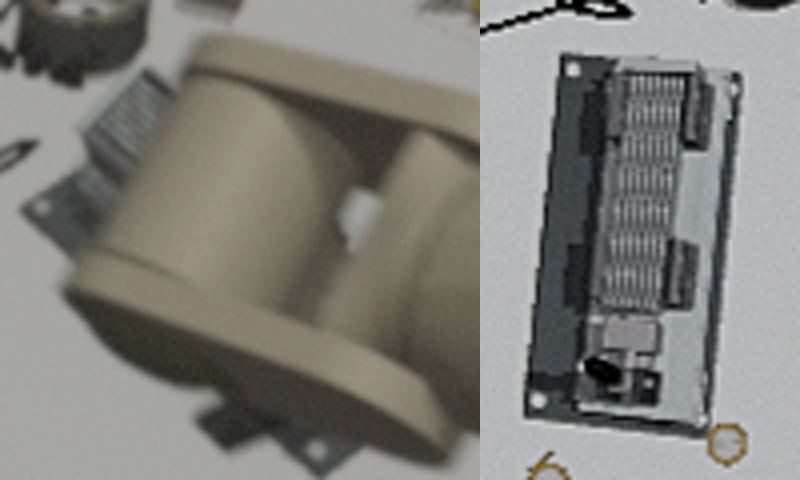

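The top view shows the sink seated in both saddles, parallel and fins up. The lever is still open, its black handle near mosaic (603,368). Next I'll plan the lever push with closed fingers from behind it.

Run:
```python
from h import *
b=cv2.cvtColor(cv2.imread("pics/t5.png"),6)
x,y=308,224;sub=b[y:y+16,x:x+16];m=(sub<25).astype(np.uint8);M=cv2.moments(m,True)
pc=np.array([M["m10"]/M["m00"]+x,M["m01"]/M["m00"]+y]);print("handle centroid px",pc,m.sum())
O,C=cradle(O0);c,d=ray("top",pc)
n=C[:,0];X=c+d*(n@(O-c))/(n@d);print("on plane x=0:",(C.T@(X-O)).round(1))
for q in(0,.25):
    for r in(60,80): print(q,r,[proj("top",O+C@np.array([0,-150+r*np.cos(np.radians(100)-q),30+r*np.sin(np.radians(100)-q)])).round(1).tolist()])
p,R=ct(0,-203,140);print(p);plan(p,R,5)
```

```text
handle centroid px [315.41860465 232.81395349] 43
on plane x=0: [   0.  -148.9   89.5]
0 60 [[315.1, 236.7]]
0 80 [[313.1, 237.5]]
0.25 60 [[315.5, 231.6]]
0.25 80 [[313.7, 230.6]]
[467.2162515  -84.85734291 191.88309019]
dist 21.253754304564147 mm/row; deg/row 0.05908293291506881
([-0.0279, -0.0797, 0.0645], [-0.0001, 0.0005, 0.0004])
([-0.028, -0.0797, 0.0644], [-0.0001, 0.0005, 0.0004])
([-0.0281, -0.0797, 0.0644], [-0.0001, 0.0005, 0.0004])
([-0.0282, -0.0797, 0.0643], [-0.0001, 0.0005, 0.0004])
([-0.0283, -0.0797, 0.0643], [-0.0001, 0.0005, 0.0004])
```

servo_tool --deltas '[[[-0.028,-0.08,0.064],[0,0,0],0],[[-0.028,-0.08,0.064],[0,0,0],0],[[-0.028,-0.08,0.064],[0,0,0],0],[[-0.028,-0.08,0.064],[0,0,0],0],[[-0.028,-0.08,0.064],[0,0,0],0],[[0,0,0.1],[0,0,0],0],[[0,0,0.1],[0,0,0],0],[[0,0,0.08],[0,0,0],0]]'

```text
time_s: 16.8
eef_pos: [468.5, -110.2, 140.9]
ee_rot: [-0.011, 0.06, 0.974, -0.217]
force: [-0.0, -0.4, -0.4]
grip_width: 0.003
grip_force: 0.0
```

```bash
cat >> h.py <<'E'
def where():
    s=telemetry.sense();O,C=cradle(O0);print("cradle pos",(C.T@(s["eef_pos"]-O)).round(1),"force(cr)",(C.T@s["force"]).round(1))
E
python3 - <<'E'
from h import *
where()
for q in np.arange(.2,1.36,.1):
    th=np.radians(100)-q;u=np.array([np.cos(th),np.sin(th)]);n=np.array([-np.sin(th),np.cos(th)])
    K=np.array([-150,30])+62*u+7.5*n;print(round(q,2),"TCP y,z",(K-[11,0]).round(1))
E
```

```text
cradle pos [   1.1 -198.6   83.2] force(cr) [ 0.2  0.  -0.6]
0.2 TCP y,z [-166.9   92.2]
0.3 TCP y,z [-160.7   92.5]
0.4 TCP y,z [-154.4   92.1]
0.5 TCP y,z [-148.3   91.1]
0.6 TCP y,z [-142.2   89.6]
0.7 TCP y,z [-136.4   87.4]
0.8 TCP y,z [-130.8   84.7]
0.9 TCP y,z [-125.5   81.4]
1.0 TCP y,z [-120.5   77.6]
1.1 TCP y,z [-116.    73.3]
1.2 TCP y,z [-111.9   68.6]
1.3 TCP y,z [-108.3   63.5]
```

servo_tool --deltas '[[[-0.07,0,-0.012],[0,0,0],0],[[-0.07,0,-0.012],[0,0,0],0],[[-0.03,0,-0.01],[0,0,0],0],[[-0.03,0,0],[0,0,0],0],[[-0.03,0,0],[0,0,0],0],[[-0.03,0,0.005],[0,0,0],0],[[-0.03,0,0.007],[0,0,0],0],[[0,0,0],[0,0,0],0]]'

```text
time_s: 17.6
eef_pos: [526.4, -115.0, 145.0]
ee_rot: [-0.012, 0.06, 0.974, -0.217]
force: [-0.8, 0.4, -0.7]
grip_width: -0.002
grip_force: 0.0
```

Run:
```python
from h import *
where()
```

```text
cradle pos [   0.6 -140.5   88. ] force(cr) [-0.6 -0.9 -0.5]
```

servo_tool --deltas '[[[-0.025,0,0.011],[0,0,0],0],[[-0.025,0,0.011],[0,0,0],0],[[-0.025,0,0.011],[0,0,0],0],[[-0.024,0,0.02],[0,0,0],0],[[-0.024,0,0.02],[0,0,0],0],[[-0.02,0,0.024],[0,0,0],0],[[0,0,0],[0,0,0],0]]'

```text
time_s: 18.3
eef_pos: [553.6, -126.8, 127.1]
ee_rot: [-0.012, 0.06, 0.974, -0.217]
force: [-0.2, 0.0, 0.3]
grip_width: 0.0
grip_force: 0.0
```

Run:
```python
from h import *
where()
b=optics.capture("top");cv2.imwrite("pics/t6.png",b)
```

```text
cradle pos [   0.5 -112.    68.3] force(cr) [ 0.1 -0.2  0.3]
```

servo_tool --deltas '[[[-0.018,0,0.024],[0,0,0],0],[[-0.012,0,0.02],[0,0,0],0],[[0,0,0],[0,0,0],0]]'

```text
time_s: 18.65
eef_pos: [558.5, -130.5, 120.6]
ee_rot: [-0.012, 0.06, 0.974, -0.217]
force: [-7.4, 7.7, 12.0]
grip_width: -0.001
grip_force: 7.8
```

Run:
```python
from h import *
where()
```

```text
cradle pos [   0.6 -106.7   61.1] force(cr) [-1.1 -8.3 13.7]
```

The lever is against its end stop: the reaction is 16 N square to it, and the geometry gives q of about 1.3. I'll back off and check.

servo_tool --deltas '[[[0.02,0,-0.05],[0,0,0],0],[[0.05,0,-0.15],[0,0,0],0],[[0.15,0.1,-0.2],[0,0,0],0],[[0.2,0.15,-0.1],[0,0,0],0],[[0.15,0.2,0],[0,0,0],0],[[0.1,0.25,0],[0,0,0],0],[[0,0.25,0],[0,0,0],0],[[0,0.25,0],[0,0,0],0]]'

```text
time_s: 19.45
eef_pos: [462.9, 136.1, 107.3]
ee_rot: [-0.011, 0.06, 0.974, -0.217]
force: [0.6, -0.5, -0.5]
grip_width: -0.001
grip_force: 0.0
```

servo_tool --deltas '[[[0,0.25,0],[0,0,0],0],[[0,0,0],[0,0,0],0],[[0,0,0],[0,0,0],0]]'

```text
time_s: 19.75
eef_pos: [468.4, 179.6, 85.9]
ee_rot: [-0.012, 0.059, 0.974, -0.217]
force: [-0.5, 0.8, -0.0]
grip_width: -0.002
grip_force: 0.0
```

Run:
```python
from h import *
a=optics.capture("scene");b=optics.capture("top")
c=lambda im,x,y,w,h,k:cv2.resize(im[y:y+h,x:x+w],None,fx=k,fy=k,interpolation=cv2.INTER_CUBIC)
cv=np.zeros((480,800,3),np.uint8)
cv[:,:480]=c(a,258,80,120,120,4);cv[:,480:]=c(b,285,140,80,120,4)
cv2.imwrite("pics/m6.png",cv)
O,C=cradle(O0)
for q in(1.1,1.3):print(q,((proj("top",O+C@np.array([0,-150+80*np.cos(np.radians(100)-q),30+80*np.sin(np.radians(100)-q)]))-[285,140])*4+[480,0]).round())
print(telemetry.sense()["eef_pos"])
```

```text
1.1 [614. 288.]
1.3 [620. 279.]
[468.8722926  178.46760598  86.94104979]
```

View pics/m6.png

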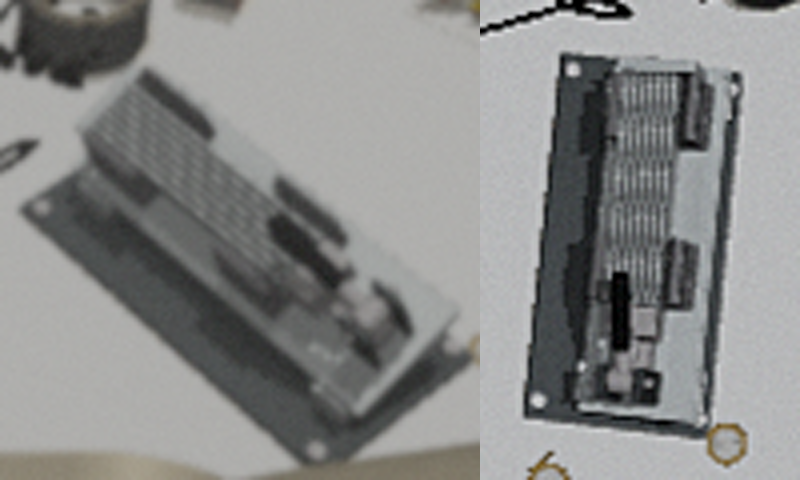

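The lever tip is at (620,272) in the top view, at or past the predicted 1.3 rad position. The sink sits flat against the end plate, and the arm touches nothing.

```bash
python3 -c "
from rig import ctrl; print(ctrl.finish_job())"
```

```text
the job is handed in; nothing more can be done
None
```

I handed the job in at about 20 s: the heat sink is clamped in the saddles with the cam lever fully over, and the carton and dark bottle were not touched (no verdict came back on hand-in).

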